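# Take the coil's temperature, then index the board sled one hole and hold the lock pin home

### The arm

A 7-joint arm with a two-finger parallel gripper is mounted at the origin on the work surface. World frame = base frame: x ahead of the robot, y to its left, z up, the work surface at z = 0. Lengths are in m, angles in degrees, forces in N, time in s.
With the tool pointing down it reaches from about 0.425 to 0.875 m from the base axis. Payload 4.7 kg.
Tool frame: the origin (TCP) lies midway between the tips of the shut fingers; the grasp point (between the pads) lies env.grip_point_offset behind it (env.grip_point_offset is the distance from the TCP to the grasp point, in m); z points along the fingers, y is the line along which they close (so a half turn about z gives the same grasp; the last joint's range is limited). The gripper opens to 87 mm and grips with 3 to 60 N. Pads are 19 mm wide; open, the fingers measure 117 mm over their backs; the gripper's body (75 mm by 190 mm) begins 51 mm behind the grasp point.
Start: joints at [-67.718, 18.392, -4.016, 83.108, 1.295, 78.541, -3.26], TCP at [0.238, 0.605, 0.223] pointing down, gripper open.
Joint ranges: [-163.93, 163.93], [-17.29, 119.83], [-79.2, 71.16], [3.27, 140.29], [-89.18, 269.18], [5.43, 117.66], [-154.24, 154.24]. Speed limits (degrees/s): [147.25, 147.25, 180, 180, 180, 180, 180].

### API

Orientations are given as [roll, pitch, yaw] about the fixed x, y, z axes, in that order (R = Rz(yaw) Ry(pitch) Rx(roll)).
In Python, from cell import env gives the robot as it stands.
- The arm moves only by the shell command python3 -m creep 'ROWS' [FORCE]. ROWS is a JSON object of lists of equal length, an entry for each row: "translation": the shift along the tool's x, y, z in units of 0.08 m (1.0 is 0.08 m), a list of three; "turn": the turn, a rotation vector about the tool's x, y, z in units of 180 degrees (1.0 is 180 degrees), a list of three; "grip": the opening, from 0 (shut) to 1 (fully open). In form: {"translation": [[x, y, z], ...], "turn": [[ax, ay, az], ...], "grip": [grip, ...]}. A call has 1 to 5 rows; each row shifts and turns the commanded pose from where the row before left it, along the tool's axes as they then stand; what a row does not reach is not made up. A row lasts 1/8 s, in which the tool goes at most 62.5 mm and 10.7 degrees, less where a joint would pass 70% of its speed; a pose out of reach is approached as far as the arm can. A call with a number of a shift or a turn outside -1 to 1 is refused whole. A call with a gripper value outside its range is refused whole. The fingers move at their own pace and stop on an object; FORCE is the grip in N (left out, the last holds). Time passes only in rows, so rows that do not move let the fingers close. It gives the time, the measured TCP pose, the force, the opening and the grip force at its end, in the units of the state.
- env.get_obs(): the state, without advancing time (a new reading comes with each control period).
- env.read_camera(name): name is "scene" or "top" or "wrist"; returns a dict with "frame" (384x512x3 uint8, red, green, blue), "z_map" (384x512 float32, m along the optical axis (not along the pixel's ray), 0 where there is no reading), "K" (3x3 intrinsics, pixels), "rvec" (rotation vector, rad) and "tvec" (3), from world to camera coordinates, as OpenCV has them. Camera axes: x right, y down, z forward; pixel columns grow to the right and rows downward; lengths in m; the calibration is good to about 2 mm. A picture is of the moment at which its call begins.
- env.sign_off(): hands the job in; it is judged then, once.
The state is a dict: "time_s": time; "qpos": joint angles; "joint_velocities": joint speeds; "effort": joint torques, N m; "tool_pos": TCP position; "tool_rot": TCP orientation; "force": force on the tool from outside, world axes, zero at the start; "wrist_torque": the same for the moment, N m; "grip_width": finger opening in m; "grasp_force": force on a finger pad.
Only numpy, scipy, OpenCV 4.12 (cv2) and the standard library are available. Lean on these libraries where they do the work, as an engineer would, in place of code of your own. Each camera call takes 0.05 s, during which the arm holds its last target. There are 200 camera calls.

### The job

Take the pen-shaped thermometer out of its holder, aim its nose at the big flat coil on the circuit board from a few centimetres above without touching the board, hold it steady there for a good second, and stand it back in its holder, letting go of it. Then pull up the knob of the sled's lock plunger, slide the sled along its track to the very next hole and let the pin drop fully home in that hole. Finish still holding the knob between the fingers with the pin home (do not let go of it), and leave everything else on the bench where it is.

Things in the scene. Friction and masses are not known exactly. Their poses are not given: they have to be found in the camera images.
- thermometer: white round pen-shaped infrared thermometer, 135 mm long, 120 g: tapered nose (18 mm across at the tip, full width 38 mm up), then a body 30 mm in diameter. Origin at the nose tip's centre; its z axis runs from nose up through the body, so it looks along its own -z. Starts nose down in the holder, the nose 8 mm above the table, its upper 93 mm sticking out
- holder: fixed grey round holder for the thermometer: dark disc foot 72 mm across, 8 mm thick, with an upright tube of outer diameter 48 mm, inner diameter 36 mm, open at the top at height 50 mm; its floor is at 8 mm. Origin at the centre of its underside, on the table. It may trade places with the square tool cup
- track: fixed grey indexing track: base plate 190 mm (x) by 310 mm (y), 12 mm thick, two steel rails and, on its -x side, an aluminium index bar (26 mm wide, top at 30 mm) with four holes, 12 mm (x) by 10 mm (y), 40 mm apart, at x = -62 mm, y = -85, -45, -5, 35 mm. Origin under its centre, on the table; the sled slides along its y axis
- sled_slide (a joint): position of the sled along the track's +y axis, m: 0 with the pin in the first hole (start), 0.040 in the next hole, then 0.080 and 0.120; about 1 mm of play either way in a hole. Guided, cannot lift; friction about 2 N; it stays where it is left
- plunger_lift (a joint): upward lift of the lock plunger, m: 0 with the round-nosed pin fully home in a hole; at 0.014 the pin is clear of the bar (and rests on it between holes); stop at 0.022. A spring pushes it down with 3 N at 0, 7.4 N at 0.022
- plunger: lock plunger: upright 8 mm pin under a plain black round knob, 26 mm diameter, 26 mm tall, above a 22 mm wide steel bush on the sled's tongue. Pin home: the knob spans heights 60 to 86 mm; the tongue's top (36 mm wide along the track) is at 40 mm. Origin on its axis, 28 mm below the knob; axes the track's. Moves along with the sled
- knob_mid (a point): centre of the black knob, 13 mm below its top (73 mm above the table with the pin home); the place to grip it
- next_hole (a point): mouth of the hole next to the starting one, on the top of the index bar, 30 mm above the table; fixed to the track. The knob's axis must finally stand over it
- sled: aluminium sled, 120 by 120 mm, with a narrow tongue to the track's -x side for the plunger. Origin 32 mm above the table, on the track's middle line, level with the plunger along the track; axes the track's. The green circuit board, 108 by 108 mm, is fixed on it (centre 25 mm along +x, underside 48 mm above the table), with one big flat coil and smaller parts, none above 80 mm
- coil_top (a point): centre of the top of the big flat copper coil (48 mm diameter, 18 mm thick, lying flat on the board), 70 mm above the table: the spot to aim at
- meter: loose hand-held multimeter, 150 by 78 by 43 mm, lying flat; origin under its centre; leave alone
- core: loose dark ring core, 40 mm across, 14 mm high, on the table beside the track; origin under its centre; leave alone
- flux_jar: loose small jar, 38 mm across, 50 mm high, on the table past the track's +y end; origin under its centre; leave alone
- screwdriver: loose screwdriver with a red handle lying on the table; leave alone
- spool: loose grey spool, 56 mm across, 42 mm high; origin under its centre; leave alone
- clip: loose black test clip with a yellow stub, about 120 mm long, lying on the table; leave alone
- tool_cup: fixed square cup of pens and tools, 62 by 62 mm, contents up to 110 mm high; origin under its centre; not the thermometer's holder

How it is judged (in metres and radians):
On the way, in this order (a step that is already met when the one before it is completed fails the run):
1. the thermometer, out of its holder, is held aimed at the big coil from a few centimetres (x of coil_top in the frame of thermometer between -0.014 and 0.014 m and y of coil_top in the frame of thermometer between -0.014 and 0.014 m and z of coil_top in the frame of thermometer between -0.12 and -0.01 m and linear speed of thermometer below 0.03 m/s and contact force between the fingers and thermometer above 0.5 N), for 0.8 s.
2. the thermometer stands in its holder again, let go (horizontal distance between thermometer and holder below 0.01 m and height (world z) of thermometer below 0.014 m and angle between thermometer's own z axis and vertical below 0.2 rad and contact force between the fingers and thermometer below 0.1 N), for 0.2 s.
3. the lock plunger is pulled up by its knob, clear of the bar (value of joint plunger_lift above 0.0125 m and contact force between the fingers and plunger above 1 N), for 0.1 s.
At the end, for the whole second after the job is handed in: sled still, in the next hole (joint 0.040 m within 2.5 mm, knob axis within 3 mm of the hole), pin home (plunger under 2 mm), fingers holding the knob with over 2 N; thermometer let go, standing in its holder (within 10 mm of centre, nose below 14 mm, within 0.2 rad of upright) (all of step 2 and value of joint sled_slide between 0.0375 and 0.0425 m and value of joint plunger_lift below 0.002 m and horizontal distance between plunger and next_hole below 0.003 m and contact force between the fingers and plunger above 2 N and velocity of joint sled_slide between -0.005 and 0.005 m/s); the arm keeps its last pose, push and grip.
It fails at once if a bystander is moved by more than 25 mm (distance of any of meter, core, flux_jar, screwdriver, spool, clip from where it was at the start of the episode above 0.025 m).
It fails at once if the thermometer touches the board or its sled (more than 1 N) (contact force between thermometer and sled above 1 N).
It also fails if it takes over 67 s, if anything falls off the work surface, if the arm or the gripper's body presses on something with over 40 N, if the wrist force passes 120 N, or if a joint passes its speed limit or range.

## Working session

There is one attempt and no reset: what is moved stays moved. The work goes in short steps, Python scripts to look and compute and a shell command to move; the robot and the scene stay as the last step left them, time stands still between calls to the robot, and variables do not carry over. Pictures are saved under pics/ and viewed, at most 10 in all, crops included, and the job is handed in when it is done.

```bash
mkdir -p pics
cat > h.py <<'E'
import numpy as np,cv2
from cell import env
def cam(n):
    c=env.read_camera(n);return c
def pts(c):
    K=c["K"];z=c["z_map"];v,u=np.mgrid[:z.shape[0],:z.shape[1]]
    P=np.stack([(u-K[0,2])/K[0,0]*z,(v-K[1,2])/K[1,1]*z,z],-1)
    R=cv2.Rodrigues(np.array(c["rvec"],float))[0]
    return (P-np.array(c["tvec"]).reshape(3))@R
def save(c,n,crop=None,s=1):
    f=c["frame"][:,:,::-1]
    if crop: f=f[crop[1]:crop[3],crop[0]:crop[2]]
    cv2.imwrite(n,cv2.resize(f,None,fx=s,fy=s,interpolation=cv2.INTER_CUBIC))
E
python3 - <<'E'
from h import *
print(env.get_obs(),env.grip_point_offset)
for n in("top","scene"):
    c=cam(n);save(c,f"pics/{n}.png",s=1.5);np.savez(n,p=pts(c),f=c["frame"])
    print(c["tvec"],c["rvec"])
E
```

```text
{'time_s': 0.0, 'qpos': array([-67.71760351,  18.43895446,  -4.01698322,  83.17390153,
         1.29666205,  78.54077734,  -3.26006233]), 'joint_velocities': array([-0.15636126,  0.03528969,  0.01298768, -0.01399989, -0.05479363,
       -0.08865735,  0.01320064]), 'effort': array([ 1.96997112e-04, -4.91288352e+01, -4.03869404e-01, -3.12519729e+01,
       -6.39267638e-02,  4.39667038e-02,  1.72308191e-04]), 'tool_pos': array([0.23779938, 0.60435248, 0.22147168]), 'tool_rot': array([-1.79891708e+02,  6.87851001e-03,  1.58528985e+02]), 'force': array([ 0.04301126, -0.19665969,  0.28880072]), 'wrist_torque': array([-0.0009816 , -0.02059699, -0.00326693]), 'grasp_force': 0.0, 'grip_width': 0.08741503012641955} 0.0187
[-0.04770725  0.532615    1.36405961] [ 2.11591564 -2.17733348  0.16295529]
[ 0.47459413 -0.08773179  1.53800003] [ 0.78259395  2.57337607 -1.09781024]
```

View pics/top.png

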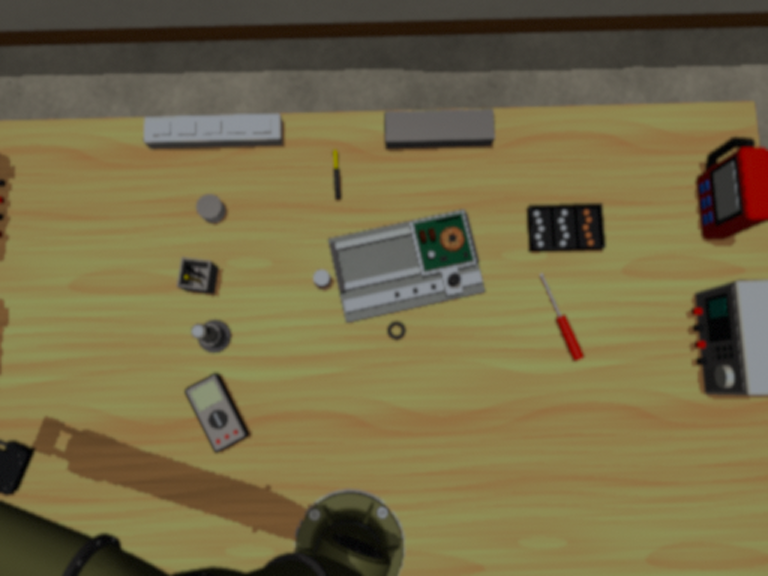

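View pics/scene.png

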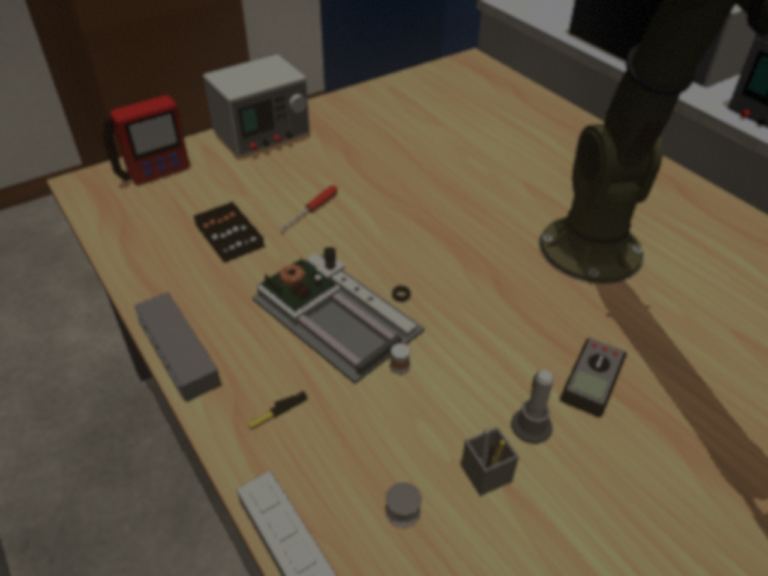

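The top view (1.5x) shows the thermometer and holder at (205,333), tool cup at (198,276), knob at (454,280), coil at (453,238), and index bar holes at (397,295), (415,291), (433,287). The sled is at the track's right end, which is -y world.

Run:
```python
from h import *
from scipy.optimize import least_squares
for n in("top","scene"):
    d=np.load(n+".npz");p=d["p"]
    if n=="top":
        for nm,(u,v) in dict(th=(200,331),foot=(213,336),knob=(454,280),coil=(453,238),h2=(433,287),h3=(415,291),h4=(397,295),c1=(331,238),c2=(466,212),c3=(484,292),c4=(347,320),core=(397,330),jar=(322,278),meter=(217,412)).items():
            print(nm,np.round(p[int(v/1.5),int(u/1.5)],4))
    def circ(c,r0,z0,z1,r):
        m=(np.hypot(p[...,0]-c[0],p[...,1]-c[1])<r0)&(p[...,2]>z0)&(p[...,2]<z1)
        q=p[m]
        f=least_squares(lambda s:np.hypot(q[:,0]-s[0],q[:,1]-s[1])-r,c,loss="soft_l1",f_scale=.002)
        print(n,"circ",f.x.round(4),len(q),q[:,2].max().round(4),q.mean(0).round(4))
    d0=np.load("top.npz")["p"]
    th=d0[223,142]; k=d0[187,303]
    circ(th[:2],.05,.06,.13,.015); circ(th[:2],.05,.134,.2,.01)
    circ(k[:2],.03,.062,.082,.013);circ(k[:2],.03,.083,.09,.01)
```

```text
th [0.4448 0.2773 0.1439]
foot [0.4385 0.2685 0.07  ]
knob [ 0.5415 -0.229   0.08  ]
coil [ 0.6321 -0.2342  0.0722]
h2 [ 0.5379 -0.1919  0.008 ]
h3 [ 0.5287 -0.1522  0.0108]
h4 [ 0.523  -0.1129  0.0127]
c1 [0.6539 0.0276 0.0096]
c2 [ 0.7051 -0.2729  0.0018]
c3 [ 0.5239 -0.3011  0.0147]
c4 [ 0.4708 -0.0045  0.0112]
core [ 0.4456 -0.1105  0.0055]
jar [0.5582 0.0463 0.0455]
meter [0.2857 0.2687 0.0386]
top circ [0.4342 0.2592] 55 0.1298 [0.4408 0.2719 0.098 ]
top circ [0.4448 0.281 ] 77 0.148 [0.445  0.2809 0.1409]
top circ [ 0.5441 -0.2315] 16 0.0818 [ 0.5411 -0.2269  0.0757]
top circ [ 0.5442 -0.229 ] 37 0.0894 [ 0.5433 -0.2309  0.0856]
scene circ [0.4452 0.2792] 231 0.1299 [0.455  0.2852 0.0969]
scene circ [0.4475 0.2806] 101 0.1472 [0.4486 0.2816 0.1408]
scene circ [ 0.5436 -0.2354] 40 0.0818 [ 0.548  -0.2259  0.0722]
scene circ [ 0.546  -0.2319] 40 0.0894 [ 0.5462 -0.2327  0.0859]
```

```bash
python3 -m creep '{"translation":[[0,0,0],[0,0,0],[0,0,0]],"turn":[[0,0,-0.04],[0,0,-0.04],[0,0,-0.04]],"grip":[1,1,1]}' 30
python3 -m creep '{"translation":[[-0.32,-0.5,0],[-0.32,-0.5,0],[-0.32,-0.5,0],[-0.32,-0.5,0]],"turn":[[0,0,0],[0,0,0],[0,0,0],[0,0,0]],"grip":[1,1,1,1]}'
python3 -m creep '{"translation":[[-0.32,-0.5,0],[-0.32,-0.5,0],[-0.32,-0.5,0],[0,0,0]],"turn":[[0,0,0],[0,0,0],[0,0,0],[0,0,0]],"grip":[1,1,1,1]}'
```

```text
time_s: 0.48
tool_pos: [0.2379, 0.6046, 0.2219]
tool_rot: [-179.9, -0.0, -179.6]
force: [-0.3, -0.1, -0.1]
grip_width: 0.0866
grasp_force: 0.0
time_s: 0.98
tool_pos: [0.3413, 0.4435, 0.2221]
tool_rot: [-180.0, -0.0, -179.9]
force: [0.7, -0.5, 0.3]
grip_width: 0.0871
grasp_force: 0.0
time_s: 1.48
tool_pos: [0.4205, 0.3208, 0.2224]
tool_rot: [-179.9, 0.0, 179.7]
force: [-0.4, 0.9, 1.0]
grip_width: 0.0869
grasp_force: 0.0
```

Run:
```python
from h import *
c=cam("wrist");save(c,"pics/w1.png",s=1.5);p=pts(c)
q=p[(np.hypot(p[...,0]-.445,p[...,1]-.28)<.04)&(p[...,2]>.13)&(p[...,2]<.2)]
print(len(q),q.mean(0) if len(q) else 0,q.max(0),q.min(0)); 
q=p[(np.hypot(p[...,0]-.445,p[...,1]-.28)<.04)&(p[...,2]>.042)&(p[...,2]<.056)]
print(len(q),q.max(0),q.min(0))
print(p[::48,::64,2].round(2))
```

```text
1118 [0.44095008 0.28244549 0.14010558] [0.45759147 0.29645775 0.14465661] [0.42860278 0.26465071 0.13000085]
615 [0.4644793  0.3050736  0.05591881] [0.41980285 0.25874317 0.04205984]
[[-0.    0.   -0.    0.04 -0.   -0.   -0.   -0.  ]
 [-0.   -0.   -0.    0.04  0.03 -0.    0.   -0.  ]
 [-0.    0.   -0.   -0.   -0.   -0.    0.   -0.  ]
 [-0.   -0.   -0.    0.   -0.   -0.   -0.   -0.  ]
 [-0.   -0.   -0.    0.   -0.   -0.   -0.    0.  ]
 [ 0.3   0.3  -0.   -0.    0.    0.   -0.    0.3 ]
 [ 0.32  0.31  0.31  0.31  0.31  0.31  0.31  0.31]
 [ 0.33  0.33  0.33  0.32  0.33  0.33  0.33  0.33]]
```

View pics/w1.png

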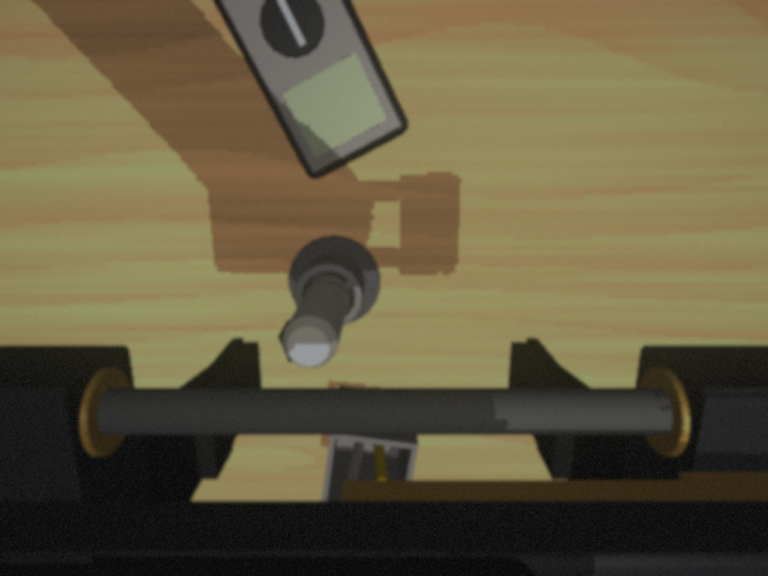

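The wrist view shows the thermometer cap at (310,345), slightly left of and ahead of the finger line, and the holder at (335,282). I'll centre over it and descend.

```bash
python3 -m creep '{"translation":[[-0.29,-0.5,0],[0,0,0],[0,0,0.4],[0,0,0.4],[0,0,0.4]],"turn":[[0,0,0],[0,0,0],[0,0,0],[0,0,0],[0,0,0]],"grip":[1,1,1,1,1]}'
python3 -m creep '{"translation":[[0,0,0.4],[0,0,0.04],[0,0,0]],"turn":[[0,0,0],[0,0,0],[0,0,0]],"grip":[1,1,1]}'
python3 -m creep '{"translation":[[0,0,0],[0,0,0],[0,0,0],[0,0,0],[0,0,0]],"turn":[[0,0,0],[0,0,0],[0,0,0],[0,0,0],[0,0,0]],"grip":[0,0,0,0,0]}' 25
python3 -m creep '{"translation":[[0,0,0],[0,0,0]],"turn":[[0,0,0],[0,0,0]],"grip":[0,0]}' 25
```

```text
time_s: 2.15
tool_pos: [0.4397, 0.2875, 0.1255]
tool_rot: [179.9, -0.0, -179.7]
force: [0.5, -0.4, -0.5]
grip_width: 0.087
grasp_force: 0.0
time_s: 2.52
tool_pos: [0.4409, 0.2866, 0.092]
tool_rot: [180.0, 0.0, -179.8]
force: [0.5, 0.4, 1.1]
grip_width: 0.0874
grasp_force: 0.0
time_s: 3.15
tool_pos: [0.4411, 0.2853, 0.0914]
tool_rot: [180.0, 0.0, -179.9]
force: [0.2, -0.0, -0.3]
grip_width: 0.0452
grasp_force: 0.0
time_s: 3.4
tool_pos: [0.4411, 0.2848, 0.0913]
tool_rot: [-180.0, -0.0, -179.9]
force: [-0.5, -1.0, 0.3]
grip_width: 0.0291
grasp_force: 24.9
```

```bash
python3 -m creep '{"translation":[[0,0,-0.2],[0,0,-0.32],[0,0,-0.32],[0,0,-0.32],[0,0,-0.32]],"turn":[[0,0,0],[0,0,0],[0,0,0],[0,0,0],[0,0,0]],"grip":[0,0,0,0,0]}' 25
python3 -m creep '{"translation":[[0,0,0],[0,0,0]],"turn":[[0,0,0],[0,0,0]],"grip":[0,0]}'
python3 - <<'E'
from h import *
o=env.get_obs();print(o["tool_pos"],o["qpos"])
for n in("top","scene"):
    p=pts(cam(n))
    m=np.hypot(p[...,0]-.443,p[...,1]-.283)<.03
    q=p[m&(p[...,2]>.165)&(p[...,2]<.19)]
    f=__import__("scipy.optimize",fromlist=["x"]).least_squares(lambda s:np.hypot(q[:,0]-s[0],q[:,1]-s[1])-.015,[.443,.283],loss="soft_l1",f_scale=.002)
    print(n,len(q),f.x.round(4))
    q=p[m&(p[...,2]>.11)]; print(q[:,2].min())
# coil fit by copper colour in both
import cv2
for n in("top","scene"):
    d=np.load(n+".npz");p=d["p"];f=d["f"].astype(int)
    m=(np.hypot(p[...,0]-.632,p[...,1]+.234)<.05)&(abs(p[...,2]-.07)<.007)
    q=p[m];g=f[m];r=q[(g[:,0]>g[:,1]*1.25)]
    print(n,len(r),(r.min(0)+r.max(0))/2,r.mean(0))
E
```

```text
time_s: 4.03
tool_pos: [0.4411, 0.2855, 0.2117]
tool_rot: [179.9, 0.0, -179.9]
force: [0.3, -0.4, -1.4]
grip_width: 0.0294
grasp_force: 24.9
time_s: 4.28
tool_pos: [0.4406, 0.2851, 0.2092]
tool_rot: [-180.0, -0.0, -179.9]
force: [-0.0, -0.4, -1.0]
grip_width: 0.0294
grasp_force: 24.9
[0.44064914 0.28513872 0.20915059] [-42.51175114   3.54410442   7.00498077 102.15956258  -0.45266135
  74.36918975  54.73658378]
top 0 [0.443 0.283]
0.3630212681228057
scene 93 [0.4444 0.2825]
0.12457271675075739
top 179 [ 0.63200569 -0.22035897  0.07006079] [ 0.63148925 -0.22833286  0.06894984]
scene 168 [ 0.63404665 -0.22145322  0.06989562] [ 0.63648624 -0.22586613  0.06962294]
```

Run:
```python
from h import *
a=[]
for n,(u,v) in(("top",(302,158)),("scene",(195,183))):
    d=np.load(n+".npz");f=d["f"][:,:,::-1][v-30:v+30,u-33:u+33];a.append(cv2.resize(f,None,fx=6,fy=6,interpolation=cv2.INTER_CUBIC))
cv2.imwrite("pics/coil.png",np.hstack(a))
```

```text
(no output)
```

View pics/coil.png

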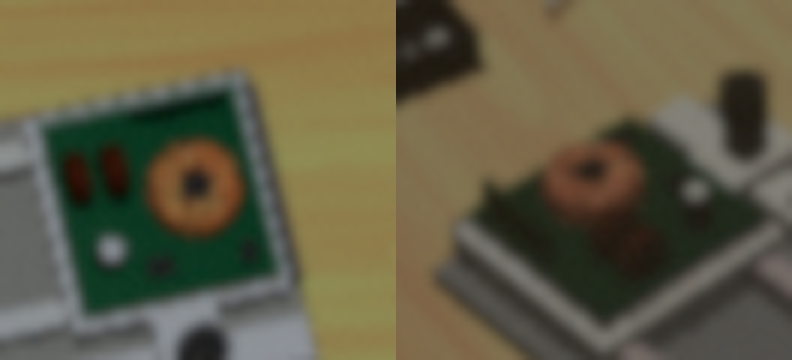

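Left: coil centre at crop (195,186), which is top pixel (301.5,159). Right: coil at (594,172), which is scene pixel (195,182).

```bash
cat >> h.py <<'E'
def ray(c,u,v,z):
    R=cv2.Rodrigues(np.array(c["rvec"],float))[0];t=np.array(c["tvec"]).reshape(3)
    o=-R.T@t;d=R.T@np.linalg.inv(c["K"])@[u,v,1]
    return (o+d*(z-o[2])/d[2]).round(4)
E
python3 - <<'E'
from h import *
c=cam("top");print(ray(c,301.5,159,.07));
for u,v in((288.7,191.3),(276.7,194),(264.7,196.7)):print(ray(c,u,v,.03))
c=cam("scene");print(ray(c,195,182,.07))
E
```

```text
[ 0.6294 -0.2327  0.07  ]
[ 0.5335 -0.192   0.03  ]
[ 0.5259 -0.1531  0.03  ]
[ 0.5182 -0.1143  0.03  ]
[ 0.6333 -0.227   0.07  ]
```

```bash
python3 -m creep '{"translation":[[-0.09,-0.25,0],[-0.18,-0.5,0],[-0.18,-0.5,0],[-0.18,-0.5,0],[-0.18,-0.5,0]],"turn":[[0,0,0],[0,0,0],[0,0,0],[0,0,0],[0,0,0]],"grip":[0,0,0,0,0]}' 25
python3 -m creep '{"translation":[[-0.18,-0.5,0],[-0.18,-0.5,0],[-0.18,-0.5,0],[-0.18,-0.5,0],[-0.18,-0.5,0]],"turn":[[0,0,0],[0,0,0],[0,0,0],[0,0,0],[0,0,0]],"grip":[0,0,0,0,0]}' 25
python3 -m creep '{"translation":[[-0.18,-0.5,0],[-0.18,-0.45,0],[-0.09,-0.24,0],[0,0,0],[0,0,0]],"turn":[[0,0,0],[0,0,0],[0,0,0],[0,0,0],[0,0,0]],"grip":[0,0,0,0,0]}' 25
python3 -m creep '{"translation":[[0,0,0],[0,0,0]],"turn":[[0,0,0],[0,0,0]],"grip":[0,0]}'
python3 - <<'E'
from h import *
c=cam("wrist");save(c,"pics/w2.png",s=1.5);print(env.get_obs()["tool_pos"])
c=cam("scene");p=pts(c);save(c,"pics/s2.png",(140,90,300,210),4.5)
E
```

```text
time_s: 5.1
tool_pos: [0.5063, 0.1041, 0.2092]
tool_rot: [-180.0, -0.0, -179.9]
force: [0.1, 0.4, -1.5]
grip_width: 0.0296
grasp_force: 24.9
time_s: 5.72
tool_pos: [0.5788, -0.0955, 0.2091]
tool_rot: [180.0, -0.0, -179.9]
force: [0.8, -0.5, -1.8]
grip_width: 0.0293
grasp_force: 24.9
time_s: 6.35
tool_pos: [0.6149, -0.1874, 0.2094]
tool_rot: [179.9, -0.0, -179.8]
force: [-0.9, -0.2, -1.7]
grip_width: 0.0292
grasp_force: 24.9
time_s: 6.6
tool_pos: [0.615, -0.1882, 0.21]
tool_rot: [180.0, 0.0, -179.8]
force: [0.2, -0.4, -1.3]
grip_width: 0.0292
grasp_force: 24.9
[ 0.61501186 -0.18850395  0.20998378]
```

View pics/s2.png

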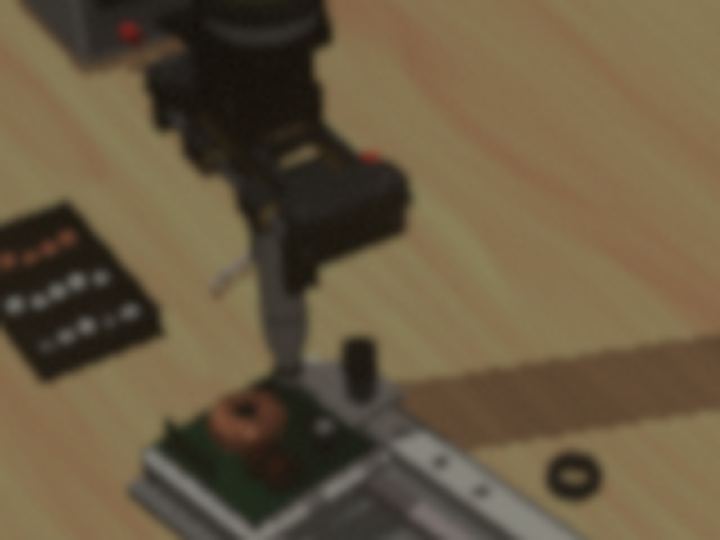

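View pics/w2.png

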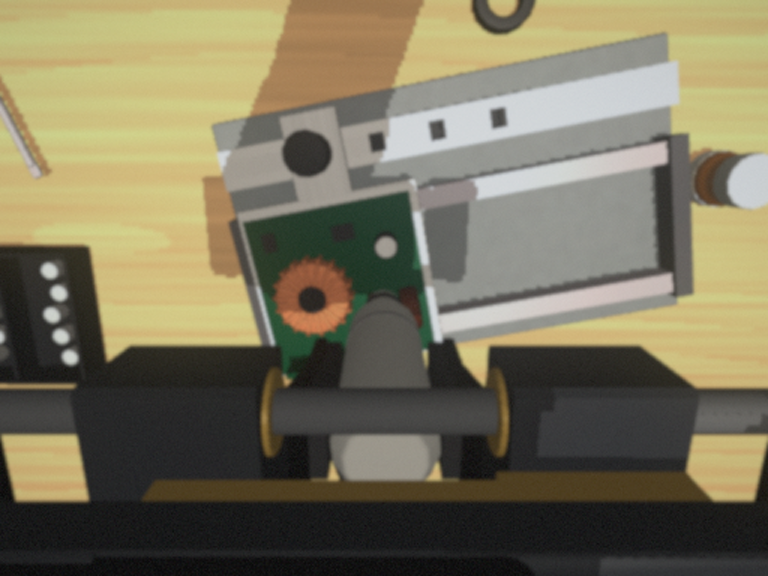

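The wrist view shows the coil centre at (313,298), knob top at (306,153), and holes at (377,142), (437,130), (499,118). The nose is at about (385,300), so it is still about 45 mm to the +y side of the coil.

Run:
```python
from h import *
c=cam("wrist")
print("coil",ray(c,313/1.5,298/1.5,.070),"knob",ray(c,306/1.5,153/1.5,.086))
for u,v in((377,142),(437,130),(499,118)):print(ray(c,u/1.5,v/1.5,.03))
print("nose",ray(c,385/1.5,297/1.5,.126))
p=pts(c)
for n,a in(("coil",(208,188)),("knob",(204,102))):print(p[a[1],a[0]])
```

```text
coil [ 0.6304 -0.2329  0.07  ] knob [ 0.5428 -0.2315  0.086 ]
[ 0.5357 -0.1932  0.03  ]
[ 0.5282 -0.1543  0.03  ]
[ 0.5207 -0.1145  0.03  ]
nose [ 0.6135 -0.188   0.126 ]
[ 0.62038727 -0.23336036  0.06854716]
[ 0.54283754 -0.23159352  0.0855758 ]
```

```bash
python3 -m creep '{"translation":[[-0.1,-0.28,0],[-0.1,-0.28,0],[0,0,0],[0,0,0],[0,0,0]],"turn":[[0,0,0],[0,0,0],[0,0,0],[0,0,0],[0,0,0]],"grip":[0,0,0,0,0]}' 25
python3 - <<'E'
from h import *
c=cam("wrist");save(c,"pics/w3.png",(120,120,376,312),3)
E
```

```text
time_s: 7.38
tool_pos: [0.6312, -0.2327, 0.2098]
tool_rot: [179.9, 0.0, -179.8]
force: [0.5, 0.1, -1.4]
grip_width: 0.0293
grasp_force: 24.9
```

View pics/w3.png

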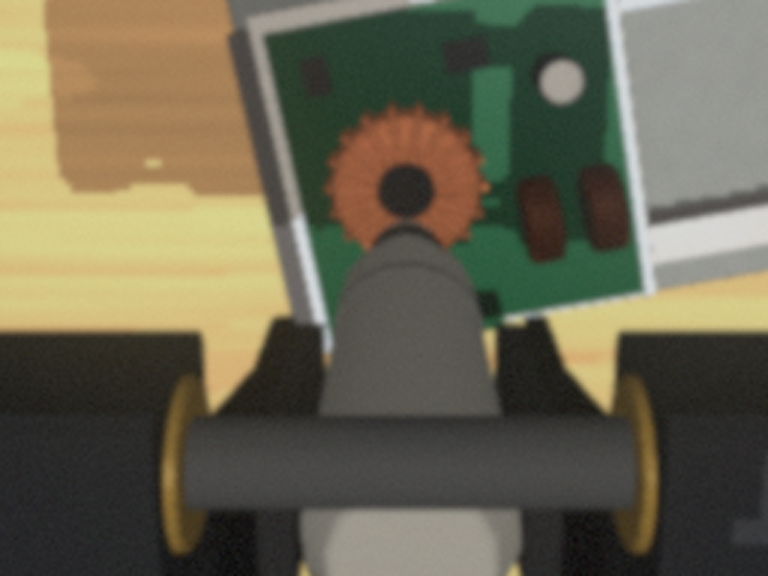

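Coil centre at (407,190) and nose at (407,245) are in the same column; the TCP is over the measured coil to within about 2 mm. Now I'll hold.

```bash
for i in 1 2; do python3 -m creep '{"translation":[[0,0,0],[0,0,0],[0,0,0],[0,0,0],[0,0,0]],"turn":[[0,0,0],[0,0,0],[0,0,0],[0,0,0],[0,0,0]],"grip":[0,0,0,0,0]}' 25; done
python3 -m creep '{"translation":[[0,0,0],[0,0,0]],"turn":[[0,0,0],[0,0,0]],"grip":[0,0]}'
python3 - <<'E'
from h import *
o=env.get_obs();print(o["tool_pos"])
c=cam("wrist");print(ray(c,120+407/3,120+190/3,.07))
E
```

```text
time_s: 8.05
tool_pos: [0.631, -0.2343, 0.2098]
tool_rot: [180.0, 0.0, -179.9]
force: [0.1, -0.5, -1.4]
grip_width: 0.0292
grasp_force: 24.9
time_s: 8.68
tool_pos: [0.6311, -0.2342, 0.2098]
tool_rot: [180.0, 0.0, -179.9]
force: [0.3, 0.5, -0.9]
grip_width: 0.0295
grasp_force: 24.9
time_s: 8.93
tool_pos: [0.631, -0.2343, 0.2097]
tool_rot: [180.0, 0.0, -179.9]
force: [0.4, -0.8, -0.7]
grip_width: 0.0295
grasp_force: 24.9
[ 0.63101863 -0.23426378  0.20974528]
[ 0.6314 -0.2343  0.07  ]
```

```bash
python3 -m creep '{"translation":[[0.09,0.25,0],[0.18,0.5,0],[0.18,0.5,0],[0.18,0.5,0],[0.18,0.5,0]],"turn":[[0,0,0],[0,0,0],[0,0,0],[0,0,0],[0,0,0]],"grip":[0,0,0,0,0]}' 25
python3 -m creep '{"translation":[[0.18,0.5,0],[0.18,0.5,0],[0.18,0.5,0],[0.18,0.5,0],[0.18,0.5,0]],"turn":[[0,0,0],[0,0,0],[0,0,0],[0,0,0],[0,0,0]],"grip":[0,0,0,0,0]}' 25
python3 -m creep '{"translation":[[0.18,0.5,0],[0.18,0.5,0],[0.18,0.45,0],[0.05,0.14,0],[0,0,0]],"turn":[[0,0,0],[0,0,0],[0,0,0],[0,0,0],[0,0,0]],"grip":[0,0,0,0,0]}' 25
python3 -m creep '{"translation":[[0,0,0],[0,0,0]],"turn":[[0,0,0],[0,0,0]],"grip":[0,0]}'
```

```text
time_s: 9.6
tool_pos: [0.5653, -0.0532, 0.21]
tool_rot: [180.0, 0.0, -179.9]
force: [0.1, 0.6, -1.4]
grip_width: 0.0295
grasp_force: 24.9
time_s: 10.22
tool_pos: [0.4929, 0.1466, 0.2101]
tool_rot: [180.0, 0.0, -179.9]
force: [1.0, -0.6, -1.2]
grip_width: 0.0297
grasp_force: 24.9
time_s: 10.85
tool_pos: [0.4459, 0.2726, 0.2098]
tool_rot: [-180.0, 0.0, -179.8]
force: [-0.0, -0.3, -1.5]
grip_width: 0.0294
grasp_force: 24.9
time_s: 11.1
tool_pos: [0.4467, 0.2711, 0.2099]
tool_rot: [-180.0, 0.0, 180.0]
force: [-0.1, -0.2, -1.3]
grip_width: 0.0298
grasp_force: 24.9
```

```bash
python3 -m creep '{"translation":[[0.065,0.145,0],[0,0,0],[0,0,0],[0,0,0.3],[0,0,0.3]],"turn":[[0,0,0],[0,0,0],[0,0,0],[0,0,0],[0,0,0]],"grip":[0,0,0,0,0]}' 25
python3 -m creep '{"translation":[[0,0,0.2],[0,0,0.2],[0,0,0]],"turn":[[0,0,0],[0,0,0],[0,0,0]],"grip":[0,0,0]}' 25
```

```text
time_s: 11.72
tool_pos: [0.4411, 0.2841, 0.1615]
tool_rot: [180.0, 0.1, -179.9]
force: [0.1, -0.8, -1.9]
grip_width: 0.0295
grasp_force: 24.9
time_s: 12.1
tool_pos: [0.44, 0.2836, 0.1286]
tool_rot: [-179.9, -0.1, -179.9]
force: [-0.4, 0.2, -1.4]
grip_width: 0.0295
grasp_force: 24.9
```

```bash
python3 -m creep '{"translation":[[0.01,-0.01,0.15],[0,0,0.15],[0,0,0.12],[0,0,0.02],[0,0,0]],"turn":[[0,0,0],[0,0,0],[0,0,0],[0,0,0],[0,0,0]],"grip":[0,0,0,0,0]}' 25
```

```text
time_s: 12.72
tool_pos: [0.44, 0.2834, 0.0946]
tool_rot: [180.0, 0.0, -179.9]
force: [0.1, 0.1, -1.4]
grip_width: 0.0292
grasp_force: 24.9
```

```bash
python3 -m creep '{"translation":[[0,0,0.03],[0,0,0],[0,0,0],[0,0,0],[0,0,0]],"turn":[[0,0,0],[0,0,0],[0,0,0],[0,0,0],[0,0,0]],"grip":[0,0,0.6,1,1]}' 25
python3 -m creep '{"translation":[[0,0,0],[0,0,0],[0,0,0]],"turn":[[0,0,0],[0,0,0],[0,0,0]],"grip":[1,1,1]}'
python3 -m creep '{"translation":[[0,0,-0.2],[0,0,-0.4],[0,0,-0.5],[0,0,-0.5],[0,0,0]],"turn":[[0,0,0],[0,0,0],[0,0,0],[0,0,0],[0,0,0]],"grip":[1,1,1,1,1]}'
python3 - <<'E'
from h import *
from scipy.optimize import least_squares
c=cam("scene");p=pts(c)
for a,b in((.06,.09),(.1,.13)):
    q=p[(np.hypot(p[...,0]-.443,p[...,1]-.282)<.035)&(p[...,2]>a)&(p[...,2]<b)]
    print(len(q),least_squares(lambda s:np.hypot(q[:,0]-s[0],q[:,1]-s[1])-.015,[.443,.283],loss="soft_l1",f_scale=.002).x.round(4))
q=p[(np.hypot(p[...,0]-.443,p[...,1]-.282)<.035)];print(q[q[:,2]<.17][:,2].max())
E
```

```text
time_s: 13.35
tool_pos: [0.4401, 0.2835, 0.0924]
tool_rot: [180.0, 0.0, -179.9]
force: [0.1, 0.9, 0.9]
grip_width: 0.0516
grasp_force: 0.0
time_s: 13.72
tool_pos: [0.4399, 0.2833, 0.0922]
tool_rot: [180.0, 0.0, -179.9]
force: [0.2, -0.1, -0.4]
grip_width: 0.081
grasp_force: 0.0
time_s: 14.35
tool_pos: [0.442, 0.2847, 0.2252]
tool_rot: [179.7, 0.4, -179.9]
force: [-0.5, -0.7, -0.1]
grip_width: 0.0872
grasp_force: 0.0
94 [0.4439 0.2818]
105 [0.4442 0.2817]
0.14690215616404512
```

```bash
python3 -m creep '{"translation":[[-0.05,-0.25,0],[-0.1,-0.5,0],[-0.1,-0.5,0],[-0.1,-0.5,0],[-0.1,-0.5,0]],"turn":[[0,0,0],[0,0,0],[0,0,0],[0,0,0],[0,0,0]],"grip":[1,1,1,1,1]}'
python3 -m creep '{"translation":[[-0.1,-0.5,0],[-0.1,-0.5,0],[-0.1,-0.5,0],[-0.1,-0.5,0],[-0.1,-0.5,0]],"turn":[[0,0,0],[0,0,0],[0,0,0],[0,0,0],[0,0,0]],"grip":[1,1,1,1,1]}'
python3 -m creep '{"translation":[[-0.1,-0.5,0],[-0.1,-0.5,0],[-0.05,-0.2,0],[0,0,0],[0,0,0]],"turn":[[0,0,0],[0,0,0],[0,0,-0.029],[0,0,-0.029],[0,0,0]],"grip":[1,1,1,1,1]}'
python3 -m creep '{"translation":[[0,0,0],[0,0,0]],"turn":[[0,0,0],[0,0,0]],"grip":[1,1]}'
python3 - <<'E'
from h import *
c=cam("wrist");save(c,"pics/w4.png",s=1.5);print(env.get_obs()["tool_pos"])
E
```

```text
time_s: 15.02
tool_pos: [0.4755, 0.1001, 0.2189]
tool_rot: [-179.9, -0.1, -180.0]
force: [1.5, 0.0, -0.8]
grip_width: 0.0875
grasp_force: 0.0
time_s: 15.65
tool_pos: [0.5153, -0.0993, 0.219]
tool_rot: [-180.0, -0.1, -180.0]
force: [0.0, 0.4, 0.4]
grip_width: 0.087
grasp_force: 0.0
time_s: 16.27
tool_pos: [0.5353, -0.1938, 0.219]
tool_rot: [180.0, -0.1, -169.6]
force: [-0.3, -0.2, -0.7]
grip_width: 0.0872
grasp_force: 0.0
time_s: 16.52
tool_pos: [0.5366, -0.1923, 0.22]
tool_rot: [180.0, -0.0, -169.5]
force: [0.2, 0.1, -0.6]
grip_width: 0.0868
grasp_force: 0.0
[ 0.53677755 -0.19227993  0.2200853 ]
```

View pics/w4.png

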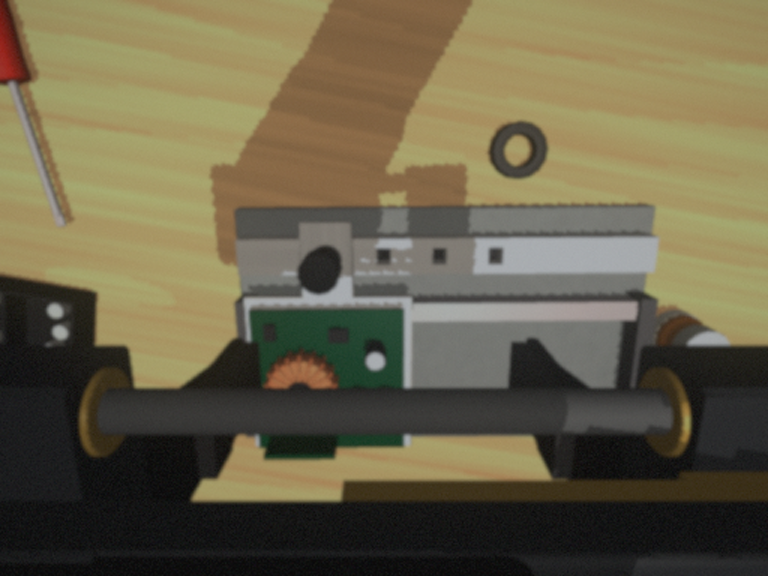

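The track is now parallel to the finger line. The knob is at about (320,270), and the next holes are at (384,256), (439,256), (495,256).

Run:
```python
from h import *
c=cam("wrist");p=pts(c);q=p[(np.hypot(p[...,0]-.543,p[...,1]+.2315)<.025)&(p[...,2]>.080)&(p[...,2]<.095)]
t=(q.max(0)+q.min(0))/2;print(len(q),t,q.mean(0))
print([ray(c,u/1.5,256/1.5,.03) for u in(384,439,495)])
o=env.get_obs();y=np.radians(-169.5);d=q.mean(0)-o["tool_pos"]
print("x",(d[0]*np.cos(y)+d[1]*np.sin(y))/.08,"y",(d[0]*np.sin(y)-d[1]*np.cos(y))/.08,o["tool_pos"])
```

```text
607 [ 0.54220014 -0.23169084  0.08389199] [ 0.54152624 -0.23164751  0.08521958]
[array([ 0.5353, -0.1923,  0.03  ]), array([ 0.5281, -0.1537,  0.03  ]), array([ 0.5208, -0.1144,  0.03  ])]
x 0.03255630845327458 y -0.49506021398626865 [ 0.53686972 -0.19223124  0.22009414]
```

```bash
python3 -m creep '{"translation":[[0.02,-0.25,0],[0,-0.25,0],[0,0,0],[0,0,0.4],[0,0,0.5]],"turn":[[0,0,0],[0,0,0],[0,0,0],[0,0,0],[0,0,0]],"grip":[1,1,1,1,1]}'
python3 -m creep '{"translation":[[0,0,0.4],[0,0,0],[0,0,0]],"turn":[[0,0,0],[0,0,0],[0,0,0]],"grip":[1,1,1]}'
```

```text
time_s: 17.25
tool_pos: [0.5438, -0.2308, 0.1482]
tool_rot: [180.0, 0.2, -169.4]
force: [0.3, 0.3, -0.9]
grip_width: 0.087
grasp_force: 0.0
time_s: 17.62
tool_pos: [0.5436, -0.2318, 0.1175]
tool_rot: [-180.0, 0.1, -169.4]
force: [0.2, 0.0, -0.3]
grip_width: 0.087
grasp_force: 0.0
```

Well centred. I'll descend the remaining 63 mm and grip.

```bash
python3 -m creep '{"translation":[[0,0,0.3],[0,0,0.3],[0,0,0.19],[0,0,0],[0,0,0]],"turn":[[0,0,0],[0,0,0],[0,0,0],[0,0,0],[0,0,0]],"grip":[1,1,1,0.6,0.5]}'
python3 -m creep '{"translation":[[0,0,0],[0,0,0],[0,0,0],[0,0,0],[0,0,0]],"turn":[[0,0,0],[0,0,0],[0,0,0],[0,0,0],[0,0,0]],"grip":[0,0,0,0,0]}' 30
python3 -m creep '{"translation":[[0,0,0],[0,0,0]],"turn":[[0,0,0],[0,0,0]],"grip":[0,0]}' 30
```

```text
time_s: 18.25
tool_pos: [0.5436, -0.2324, 0.0542]
tool_rot: [-180.0, 0.1, -169.4]
force: [-0.8, 0.1, -0.1]
grip_width: 0.0741
grasp_force: 0.0
time_s: 18.88
tool_pos: [0.5428, -0.2323, 0.053]
tool_rot: [-180.0, 0.0, -169.4]
force: [-0.8, 2.6, 0.3]
grip_width: 0.0255
grasp_force: 30.3
time_s: 19.12
tool_pos: [0.5427, -0.2322, 0.053]
tool_rot: [-180.0, 0.0, -169.4]
force: [0.2, -1.2, 0.5]
grip_width: 0.0248
grasp_force: 30.0
```

```bash
python3 -m creep '{"translation":[[0,0,-0.1],[0,0,-0.13],[0,0,0],[0,0,0],[0,0,0]],"turn":[[0,0,0],[0,0,0],[0,0,0],[0,0,0],[0,0,0]],"grip":[0,0,0,0,0]}' 40
```

```text
time_s: 19.75
tool_pos: [0.5426, -0.2319, 0.071]
tool_rot: [180.0, -0.0, -169.4]
force: [2.2, -0.7, -7.3]
grip_width: 0.0248
grasp_force: 40.0
```

```bash
python3 -m creep '{"translation":[[0,0.15,0],[0,0.15,0],[0,0.12,0],[0,0.08,0],[0,0,0]],"turn":[[0,0,0],[0,0,0],[0,0,0],[0,0,0],[0,0,0]],"grip":[0,0,0,0,0]}' 40
python3 -m creep '{"translation":[[0,0,0],[0,0,0]],"turn":[[0,0,0],[0,0,0]],"grip":[0,0]}'
```

```text
time_s: 20.38
tool_pos: [0.5347, -0.191, 0.071]
tool_rot: [179.9, -0.1, -169.4]
force: [0.3, 1.2, -7.9]
grip_width: 0.0254
grasp_force: 40.0
time_s: 20.62
tool_pos: [0.5349, -0.1921, 0.071]
tool_rot: [179.9, -0.1, -169.4]
force: [-0.4, 1.9, -6.9]
grip_width: 0.0249
grasp_force: 40.0
```

```bash
python3 -m creep '{"translation":[[0,0,0.08],[0,0,0.08],[0,0,0.06],[0,0,0.01],[0,0,0]],"turn":[[0,0,0],[0,0,0],[0,0,0],[0,0,0],[0,0,0]],"grip":[0,0,0,0,0]}' 40
python3 -m creep '{"translation":[[0,0,0],[0,0,0]],"turn":[[0,0,0],[0,0,0]],"grip":[0,0]}'
python3 - <<'E'
from h import *
c=cam("scene");p=pts(c);save(c,"pics/s5.png",(140,90,300,210),4.5)
E
```

```text
time_s: 21.25
tool_pos: [0.5352, -0.1931, 0.053]
tool_rot: [-180.0, -0.0, -169.5]
force: [-2.1, 0.0, -4.0]
grip_width: 0.0248
grasp_force: 40.0
time_s: 21.5
tool_pos: [0.5353, -0.1931, 0.053]
tool_rot: [-180.0, -0.0, -169.4]
force: [-1.5, 0.4, -3.4]
grip_width: 0.0248
grasp_force: 40.0
```

View pics/s5.png

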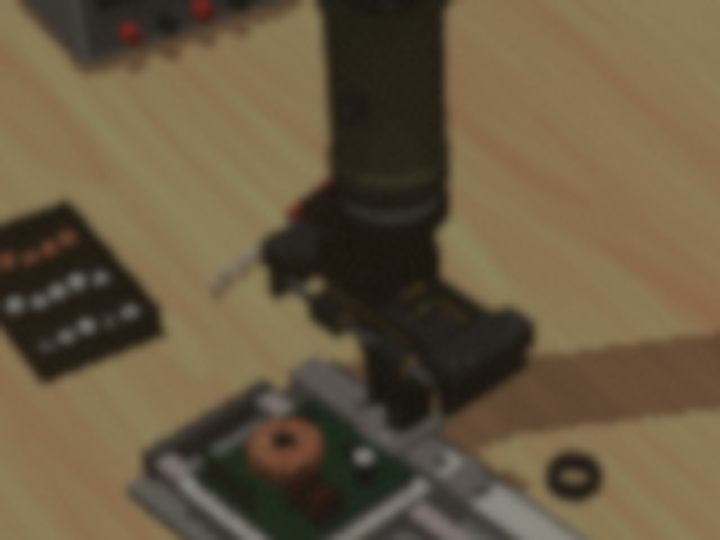

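The sled has moved one hole along (coil now at (285,445)) and the knob is still gripped. I'll press slightly to seat the pin against its stop.

```bash
python3 -m creep '{"translation":[[0,0,0.01],[0,0,0.01],[0,0,0],[0,0,0],[0,0,0]],"turn":[[0,0,0],[0,0,0],[0,0,0],[0,0,0],[0,0,0]],"grip":[0,0,0,0,0]}' 40
python3 -m creep '{"translation":[[0,0,0],[0,0,0]],"turn":[[0,0,0],[0,0,0]],"grip":[0,0]}'
```

```text
time_s: 22.18
tool_pos: [0.5355, -0.1937, 0.0529]
tool_rot: [-180.0, 0.0, -169.5]
force: [-6.3, 1.3, 7.4]
grip_width: 0.0251
grasp_force: 40.0
time_s: 22.42
tool_pos: [0.5355, -0.1937, 0.0529]
tool_rot: [-180.0, 0.0, -169.5]
force: [-6.3, 0.7, 6.2]
grip_width: 0.0251
grasp_force: 40.0
```

```bash
python3 -c "
from cell import env
print(env.sign_off())"
```

```text
the job is handed in; nothing more can be done
None
```

I handed the job in at about 22 s of the 67 s allowed; the hand-in returned no verdict. By my readings, the thermometer was held over the coil for over a second and is back in its holder and let go. The sled is in the next hole with the pin home, and the fingers still grip the knob at 40 N.

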